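# Wind the bench slicer shut with its removable crank

### The arm

A 7-joint arm with a two-finger parallel gripper is mounted at the origin on a cart in front of the work surface, level with it; the furniture and walls round the work are solid. World frame = base frame: x ahead of the robot, y to its left, z up, the work surface at z = 0. Lengths are in mm, angles in rad, forces in N, time in s.
With the tool pointing down it reaches from about 400 to 900 mm from the base axis. Payload 5.5 kg.
Tool frame: the origin (TCP) lies on the front face of the gripper's body, between the roots of the fingers; the fingertips stand bot.finger_overhang ahead of it and the grasp point (between the pads) lies 47 mm ahead of it (bot.finger_overhang is the distance from the TCP to the fingertips, in mm); z points along the fingers, y is the line along which they close (so a half turn about z gives the same grasp; the last joint's range is limited). The gripper opens to 92 mm and grips with 3 to 60 N. Pads are 19 mm wide; open, the fingers measure 130 mm over their backs; the gripper's body (75 mm by 190 mm) begins 47 mm behind the grasp point.
Start: joints at [1.501, 0.501, -0.427, 1.55, 0.221, 1.138, -0.21], TCP at [212.379, -614.324, 292.229] pointing down, gripper open.
Joint ranges: [-2.88, 2.88], [-0.31, 2.03], [-1.54, 1.56], [0.2, 2.42], [-1.41, 4.55], [0.19, 2.02], [-2.57, 2.57]. Speed limits (rad/s): [2.57, 2.57, 3.14, 3.14, 3.14, 3.14, 3.14].

### API

Orientations are given as a 3x3 rotation matrix whose columns are the frame's x, y, z axes.
In Python, from rig import bot gives the robot as it stands.
- The arm moves only by the tool carry_out, never from a script. Its argument "increments" is a list of rows, each a list of 3 entries, a list of its own where there are three numbers: the turn, a rotation vector about the tool's x, y, z in units of 6 degrees (1.0 is 6 degrees), then the shift along the tool's x, y, z in units of 30 mm (1.0 is 30 mm), then the closure, from -1 (fully open) to 1 (shut), so that 0 is half open. A call has 1 to 12 rows; each row shifts and turns the commanded pose from where the row before left it, along the tool's axes as they then stand; what a row does not reach is not made up. A row lasts 1/12 s, in which the tool goes at most 41.7 mm and 7.16 degrees, less where a joint would pass 70% of its speed; a pose out of reach is approached as far as the arm can. A call is refused whole if a number of a shift passes 1 or a number of a turn 1, either way. A call with a gripper value outside its range is refused whole. The fingers move at their own pace and stop on an object; "newtons" is the grip in N (left out, the last holds). Time passes only in rows, so rows that do not move let the fingers close. It gives the time, the measured TCP pose, the force, the opening and the grip force at its end, in the units of the state.
- bot.sense(): the state, without advancing time (a new reading comes with each control period).
- bot.get_image(name): name is "side" or "top"; returns a dict with "image" (400x640x3 uint8, blue, green, red), "fx", "fy", "cx", "cy" (pixels), "rvec" (rotation vector, rad) and "tvec" (3), from world to camera coordinates, as OpenCV has them. Camera axes: x right, y down, z forward; pixel columns grow to the right and rows downward; lengths in mm; the calibration is good to about 2 mm. A picture is of the moment at which its call begins. There is no depth.
- bot.close_job(): hands the job in; it is judged then, once.
The state is a dict: "time_s": time; "joints": joint angles; "joint_vel": joint speeds; "effort": joint torques, N m; "tcp_pos": TCP position; "ee_rot": TCP orientation; "contact_force": force on the tool from outside, world axes, zero at the start; "ft_torque": the same for the moment, N m; "gripper_width": opening from 0.0 (shut) to 1.0 (fully open); "gripper_force": force on a finger pad.
Only numpy, scipy, OpenCV 4.12 (cv2) and the standard library are available. Lean on these libraries where they do the work, as an engineer would, in place of code of your own. Each camera call takes 0.05 s, during which the arm holds its last target. There are 200 camera calls.

### The job

Close the bench slicer for the night: take the loose crank from the blue mat, fit it fully down onto the slicer's square shaft, and wind it clockwise (seen from above) until the red-edged gauge plate is fully home against the black knife guard. Then lift the crank off and lay it gently and flat on the blue mat, hub and knob both over the mat, leaving the plate closed. Move the plate only with the crank, and leave the things standing round about alone.

Things in the scene. Friction and masses are not known exactly. Their poses are not given: they have to be found in the camera images.
- crank: Loose crank, 0.22 kg, flat underside. Origin: centre of the hub's underside, the mouth of its square socket; z up. Hub: dark steel block 32 x 32 mm, 50 mm high, sides along x and y, to grip by; socket 18 x 18 mm, 30 mm deep, same alignment. A steel arm 18 mm wide, 11 mm high (z 0 to 11 mm) runs along +x to the knob, ending in a 26 mm round boss. It lies on the mat, hub and knob up.
- crank_knob (a point): Middle of the crank's red upright knob (20 mm diameter, fixed to the arm, from 11 to 51 mm above the crank's underside), at [70, 0, 31] mm in the crank's frame.
- slicer: Fixed bench slicer. Origin: under its middle, on the worktop; z up. White gearbox with aluminium cover, 124 mm (x) by 112 mm (y), y from -4 to 108 mm, top at z = 77 mm; the square shaft stands on it at [0, 50] mm. Steel table y from -134 to 0 mm, top at z = 44 mm, with the sliding gauge plate; at its -y end the black knife guard, 64 mm high, face at y = -121 mm.
- shaft_seat (a point): Centre of the top of the orange shoulder (56 mm square) on which the fitted crank's underside rests, 85 mm above the worktop; turns with the shaft, z up. From here the steel shaft rises: 16 x 16 mm, sides along this frame's x and y, 28 mm tall, last 5 mm tapered to 10 mm. The crank fits in any of the four quarter turns, with 1 mm play a side (about 0.12 rad of turning play).
- shaft (a joint): Angle of the square shaft, rad: 0 to 3.2, growing clockwise seen from above; it starts between 0.2 and 1.4. 3.2 is the firm end stop, gauge plate home. It drives the plate 18.75 mm per rad, turns with a steady friction of about 0.12 N m and stays where it is left.
- gauge: Aluminium gauge plate, 104 x 60 x 9 mm, with a red front edge 16 mm high, on the slicer's table; slides along the slicer's -y as the shaft winds. Origin: centre of its underside; the red edge's face lies 30 mm from it along -y and meets the knife guard when home. Not to be pushed by hand.
- mat: Fixed blue mat, 210 mm (x) by 180 mm (y), 3 mm thick. Origin: centre of its underside on the worktop; z up. The crank starts on it and must return to it.
- spice_jar_2: Bystander: spice jar with yellow cap, 45 mm diameter, 100 mm tall, loose; origin centre of its foot.
- spice_jar_1: Bystander: spice jar with green cap, 42 mm diameter, 99 mm tall, loose; origin centre of its foot.
- mill_2: Bystander: small grey shaker, 44 mm diameter, 90 mm tall, loose; origin centre of its foot.
- tomato_1: Bystander: tomato, 70 mm, loose; origin centre of its underside.
- ramekin_b: Bystander: white china ramekin, 82 mm diameter, 42 mm high, loose; origin centre of its foot.
Not all that is in view belongs to the job. What is shaped like the crank but orange is not meant.

How it is judged:
By the outcome, as a careful person would: the job done as asked, in the order asked, and still so for the second after the job is handed in, with the robot touching nothing.
It also fails if it takes over 72 s, if anything falls off the work surface, if the arm or the gripper's body presses on something with over 40 N, if the wrist force passes 120 N, or if a joint passes its speed limit or range.

## Working session

There is one attempt and no reset: what is moved stays moved. The work goes in short steps, Python scripts to look and compute and a tool call to move; the robot and the scene stay as the last step left them, time stands still between calls to the robot, and variables do not carry over. Pictures are saved under pics/ and viewed, at most 10 in all, crops included, and the job is handed in when it is done.

Besides the shell and the picture viewer there is one more tool, called after "Emit:" as name(argument=value, ...), one argument or row to a line, values as JSON. carry_out: Moves the arm, as the interface text tells. Its arguments: {"type":"object","properties":{"increments":{"type":"array"},"newtons":{"type":"number"}},"required":["increments"]}

```bash
mkdir -p pics; ls; python3 - <<'E'
from rig import bot
import cv2
s=bot.sense();print(s);print(bot.finger_overhang)
for n in("side","top"):
    d=bot.get_image(n);cv2.imwrite(f"pics/{n}0.png",d["image"]);print(n,d["fx"],d["fy"],d["cx"],d["cy"],d["rvec"],d["tvec"])
E
```

```text
pics
{'time_s': 0.0, 'joints': array([ 1.5012082 ,  0.50185742, -0.42680296,  1.55145031,  0.22080895,
        1.1382663 , -0.21028267]), 'joint_vel': array([ 0.0001371 , -0.00015956,  0.00019629,  0.00061333, -0.00022965,
       -0.00128473,  0.00018779]), 'effort': array([-6.38434312e-05, -5.66598308e+01, -5.81645921e+00, -2.79120576e+01,
       -6.87943026e-02,  3.06523265e-02,  2.53827820e-04]), 'tcp_pos': array([ 212.11764629, -613.81661585,  291.17312249]), 'ee_rot': array([[ 9.45107014e-01,  3.26760492e-01, -5.58420897e-04],
       [ 3.26760961e-01, -9.45105228e-01,  1.83906057e-03],
       [ 7.31658297e-05, -1.92057920e-03, -9.99998153e-01]]), 'contact_force': array([-0.41290325,  0.58951603,  0.05221379]), 'ft_torque': array([-0.00617979, -0.00348607,  0.03326879]), 'gripper_force': 0.0, 'gripper_width': 1.000079332513088}
65.5
side 446.4817536374713 446.4817536374713 315.6987137618373 192.61923633913102 [ 0.28216079 -2.6055592   1.54218193] [ 513.39767888  119.77525893 1561.0577962 ]
top 380.0200033245948 380.0200033245948 319.8076638987123 197.71217280621545 [ 2.18707242 -2.14485887  0.13280354] [ -11.96644373  529.94812026 1211.02771971]
```

View pics/side0.png

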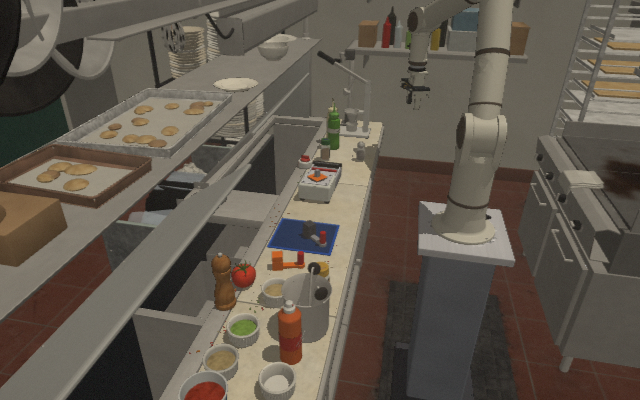

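View pics/top0.png

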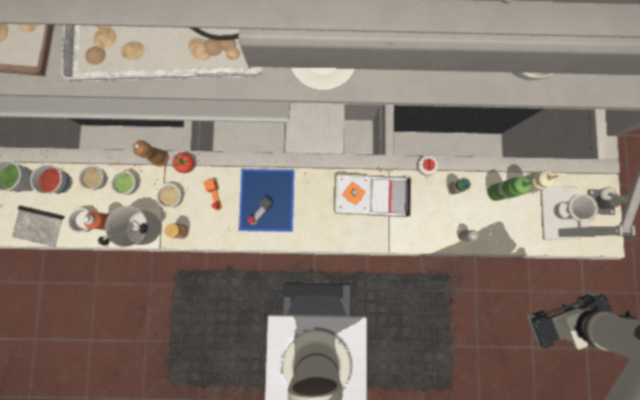

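The top view shows the mat around (266,200), with the crank hub near (265,203) and the knob near (253,219). The slicer is around (372,195), with its gearbox on the left and the shaft near (354,193). I'll enlarge both areas next.

```bash
python3 - <<'E'
import cv2,numpy as np
t=cv2.imread("pics/top0.png");s=cv2.imread("pics/side0.png")
a=cv2.resize(t[160:240,230:420],None,fx=4,fy=4,interpolation=cv2.INTER_CUBIC)
b=cv2.resize(s[215:255,265:345],None,fx=5,fy=5,interpolation=cv2.INTER_CUBIC)
c=cv2.resize(s[155:205,290:346],None,fx=5,fy=5,interpolation=cv2.INTER_CUBIC)
o=np.zeros((320+250,760,3),np.uint8);o[:320]=a;o[320:520,:400]=b;o[320:570,410:690]=c
cv2.imwrite("pics/crop0.png",o)
E
cat > h.py <<'E'
from rig import bot
import cv2,numpy as np
from scipy.spatial.transform import Rotation as R
def ray(d,u,v,z):
    "world point at height z seen at pixel"
    M=cv2.Rodrigues(np.array(d["rvec"]))[0];t=np.array(d["tvec"]).ravel()
    c=-M.T@t; r=M.T@np.array([(u-d["cx"])/d["fx"],(v-d["cy"])/d["fy"],1])
    return c+r*(z-c[2])/r[2]
def proj(d,p):
    K=np.array([[d["fx"],0,d["cx"]],[0,d["fy"],d["cy"]],[0,0,1]])
    return cv2.projectPoints(np.array(p,float).reshape(-1,3),np.array(d["rvec"]),np.array(d["tvec"]),K,None)[0][:,0]
E
```

```text
(no output)
```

View pics/crop0.png

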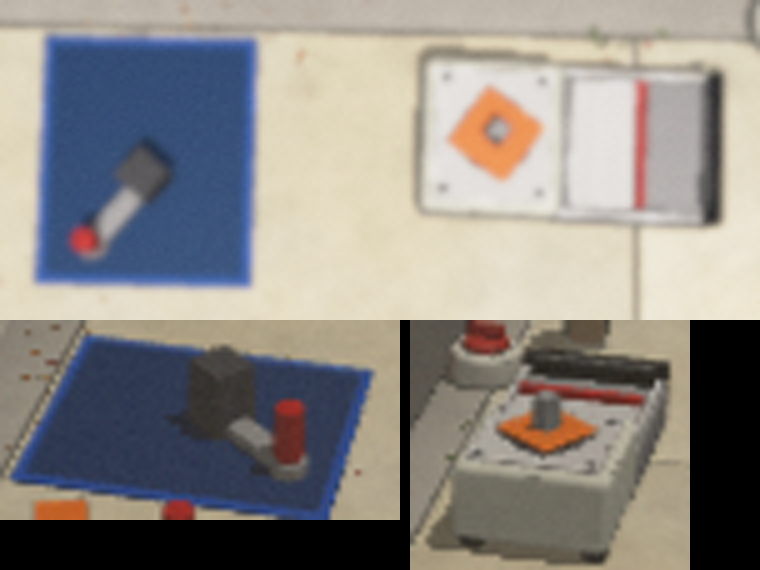

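The crop shows these points, in crop pixels:
- **Crank:** hub top centre about (145,168), knob top (84,238), boss (91,246).
- **Shoulder:** orange corners (490,85), (545,128), (502,180), (447,138).
- **Gauge gap:** red edge at u≈641 to 647, guard at about 706.
- **Mat:** corners (47,37), (257,40), (250,285), (37,283).

```bash
python3 - <<'E'
from h import *
d=bot.get_image("top");e=bot.get_image("side")
T=lambda u,v,z:ray(d,230+(u+.5)/4-.5,160+(v+.5)/4-.5,z)[:2].round(1)
S=lambda u,v,z:ray(e,265+(u+.5)/5-.5,215+(v-319.5)/5-.5,z)[:2].round(1)
W=lambda u,v,z:ray(e,290+(u-409.5)/5-.5,155+(v-319.5)/5-.5,z)[:2].round(1)
print("mat",[T(*p,3) for p in((47,37),(257,40),(250,285),(37,283))])
print("hub",T(145,168,53),"knobtop",T(84,238,54),"boss",T(91,246,14))
print("hub side, top corners",[S(*p,53) for p in((224,347),(254,362),(222,385),(190,366))],"knob top",S(290,405,54),"hub bot near",S(222,438,3))
o=[T(*p,85) for p in((490,85),(545,128),(502,180),(447,138))];print("sh",o,np.mean(o,0))
print("shafttop",T(497,128,113),"side sh",[W(*p,85) for p in((500,428),(547,401),(597,430),(545,453))], "side shaft top",W(547,397,113))
print("gearbox",[T(*p,77) for p in((425,55),(562,65),(558,212),(425,208))])
print("red",T(647,83,60),T(645,210,60),"guard",T(707,72,64),T(706,220,64))
s=bot.sense();print(s["time_s"])
E
```

```text
mat [array([625.6, 263.7]), array([626.6,  87.3]), array([421.1,  87.5]), array([419.4, 263.2])]
hub [511.4 170.8] knobtop [454.5 217.1] boss [450.2 218.1]
hub side, top corners [array([513.5, 156.5]), array([490. , 170.2]), array([504.5, 201.9]), array([530.2, 184.3])] knob top [456.5 216.4] hub bot near [507.2 190.2]
sh [array([ 579. , -101.7]), array([ 545.9, -145.1]), array([ 504.3, -111.8]), array([536.4, -68.5])] [ 541.4   -106.775]
shafttop [ 541.4 -104.8] side sh [array([578.4, -97.6]), array([ 553.1, -151.8]), array([ 505.4, -111. ]), array([536.2, -64.6])] side shaft top [ 542.9 -102.3]
gearbox [array([603.3, -50.7]), array([ 597.5, -159.4]), array([ 480.8, -156.7]), array([481.9, -52.5])]
red [ 587.3 -230.1] [ 485.1 -228.3] guard [ 596.5 -277.5] [ 477.8 -275.9]
0.2
```

Both cameras agree on the measurements:

| Item | Position (mm) | Yaw |
|---|---|---|
| Crank hub | about (511,171) | 142° |
| Shaft | (541.5,-105.5) | 52° mod 90 |

The shaft has about 2.5 rad left to wind. The hub-to-knob distance (71 mm), the mat and the shoulder all match the sizes given. I'll swing over to the mat now.

Emit:
carry_out(
  increments=[
    [[0,0,0],[1,-0.83,0],-1],
    [[0,0,0],[1,-0.83,0],-1],
    [[0,0,0],[1,-0.83,0],-1],
    [[0,0,0],[1,-0.83,0],-1],
    [[0,0,0],[1,-0.83,0],-1],
    [[0,0,0],[1,-0.83,0],-1],
    [[0,0,0],[1,-0.83,0],-1],
    [[0,0,0],[1,-0.83,0],-1],
    [[0,0,0],[1,-0.83,0],-1],
    [[0,0,0],[1,-0.83,0],-1],
    [[0,0,0],[1,-0.83,0],-1],
    [[0,0,0],[1,-0.83,0],-1],
  ],
)

```text
time_s: 1.2
tcp_pos: [455.5, -212.6, 292.4]
ee_rot: [[0.945, 0.327, 0.0], [0.327, -0.945, -0.001], [-0.0, 0.001, -1.0]]
contact_force: [1.1, 0.2, 0.1]
gripper_width: 1.001
gripper_force: 0.0
```

Emit:
carry_out(
  increments=[
    [[0,0,0],[0.5,-0.96,0],-1],
    [[0,0,0],[0.5,-0.96,0],-1],
    [[0,0,0],[0.5,-0.96,0],-1],
    [[0,0,0],[0.5,-0.96,0],-1],
    [[0,0,0],[0.5,-0.96,0],-1],
    [[0,0,0],[0.5,-0.96,0],-1],
    [[0,0,0],[0.5,-0.96,0],-1],
    [[0,0,0],[0.5,-0.96,0],-1],
    [[0,0,0],[0.5,-0.96,0],-1],
    [[0,0,0],[0.5,-0.96,0],-1],
    [[0,0,0],[0.5,-0.96,0],-1],
    [[0,0,0],[0.5,-0.96,0],-1],
  ],
)

```text
time_s: 2.2
tcp_pos: [512.2, 172.5, 292.2]
ee_rot: [[0.945, 0.326, 0.0], [0.326, -0.945, -0.0], [-0.0, 0.0, -1.0]]
contact_force: [0.1, -1.0, -0.1]
gripper_width: 1.002
gripper_force: 0.0
```

Emit:
carry_out(
  increments=[
    [[0,0,-1],[0,0,0],-1],
    [[0,0,-1],[0,0,0],-1],
    [[0,0,-1],[0,0,0],-1],
    [[0,0,-1],[0,0,0],-1],
    [[0,0,-1],[0,0,0],-1],
    [[0,0,-1],[0,0,0],-1],
    [[0,0,-1],[0,0,0],-1],
    [[0,0,-1],[0,0,0],-1],
    [[0,0,-1],[0,0,0],-1],
    [[0,0,-1],[0,0,0],-1],
  ],
)

```text
time_s: 3.03
tcp_pos: [512.1, 171.0, 292.2]
ee_rot: [[0.185, 0.983, -0.0], [0.983, -0.185, -0.0], [-0.0, -0.0, -1.0]]
contact_force: [-0.2, 0.1, 0.2]
gripper_width: 0.998
gripper_force: 0.0
```

```bash
cat >> h.py <<'E'
def st():
    s=bot.sense();r=s["ee_rot"]
    print("t",round(s["time_s"],2),"pos",s["tcp_pos"].round(1),"yawY",np.degrees(np.arctan2(r[1,1],r[0,1])).round(2),"zax",r[:,2].round(3),"q",s["joints"].round(2),"F",s["contact_force"].round(1),"M",s["ft_torque"].round(2),"w",round(s["gripper_width"]*92,1),"gf",round(s["gripper_force"],1))
    return s
def togo(x,y,z,yaw):
    "units to go: shift in present tool axes, turn after it"
    s=st();r=s["ee_rot"];print("shift",(r.T@(np.array([x,y,z])-s["tcp_pos"])/30).round(2),"turn",round(-((yaw-np.degrees(np.arctan2(r[1,1],r[0,1]))+180)%360-180)/6,2))
E
python3 -c "
from h import *
togo(510.5,171,150,52.3)"
```

```text
t 3.03 pos [512.1 171.  292.2] yawY -10.64 zax [-0. -0. -1.] q [ 0.44  0.46 -1.05  1.82  0.44  1.12 -0.94] F [-0.2  0.1  0.2] M [-0.03 -0.03 -0.04] w 91.8 gf 0.0
shift [-0.01 -0.05  4.74] turn -10.49
```

Emit:
carry_out(
  increments=[
    [[0,0,1],[0,0,0],-0.1],
    [[0,0,1],[0,0,0],-0.1],
    [[0,0,1],[0,0,0],-0.1],
    [[0,0,1],[0,0,0],-0.1],
    [[0,0,0.5],[0,0,0],-0.1],
    [[0,0,0],[0,0,1],-0.1],
    [[0,0,0],[0,0,1],-0.1],
    [[0,0,0],[0,0,1],-0.1],
    [[0,0,0],[0,0,1],-0.1],
    [[0,0,0],[0,0,0.9],-0.1],
    [[0,0,0],[0,0,0],-0.1],
  ],
  newtons=20,
)

```text
time_s: 3.95
tcp_pos: [509.0, 169.4, 140.4]
ee_rot: [[0.615, 0.789, -0.009], [0.789, -0.615, -0.003], [-0.007, -0.005, -1.0]]
contact_force: [-0.9, -0.5, 0.7]
gripper_width: 0.546
gripper_force: 0.0
```

```bash
python3 - <<'E'
from h import *
togo(510.5,171,85,-37.7)
t=bot.get_image("top")["image"];s=bot.get_image("side")["image"]
o=np.hstack([cv2.resize(t[170:235,235:300],(390,390),interpolation=3),cv2.resize(s[205:255,275:340],(507,390),interpolation=3)])
cv2.imwrite("pics/p1.png",o[:,:800])
E
```

```text
t 3.95 pos [509.  169.4 140.4] yawY -37.94 zax [-0.009 -0.003 -1.   ] q [ 0.24  0.62 -0.79  1.94  0.58  0.84 -1.52] F [-0.9 -0.5  0.7] M [-0.06  0.03 -0.03] w 50.3 gf 0.0
shift [0.09 0.02 1.84] turn -0.04
```

View pics/p1.png

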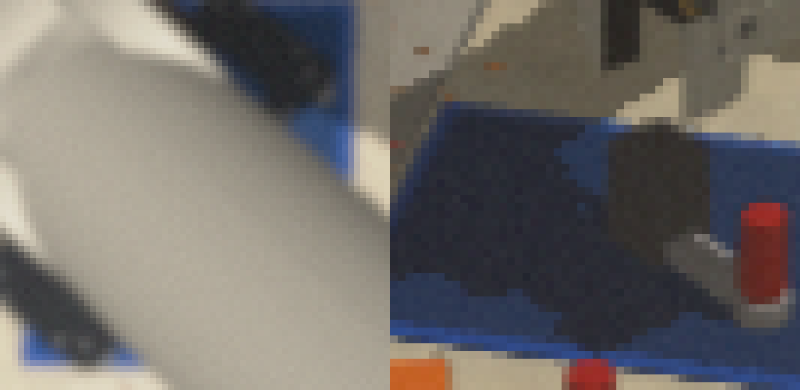

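In the side view the two fingertips straddle the hub from above, at (620,60) and (700,110) in the crop. The knob is clear. Descending and gripping next.

Emit:
carry_out(
  increments=[
    [[0,0,0],[0.05,0,0.5],-0.1],
    [[0,0,0],[0,0,0.5],-0.1],
    [[0,0,0],[0,0,0.45],-0.1],
    [[0,0,0],[0,0,0.35],-0.1],
    [[0,0,0],[0,0,0],-0.1],
    [[0,0,0],[0,0,0],-0.1],
  ],
)

```text
time_s: 4.55
tcp_pos: [512.5, 172.3, 90.5]
ee_rot: [[0.614, 0.789, -0.002], [0.789, -0.614, -0.0], [-0.001, -0.001, -1.0]]
contact_force: [1.0, 0.0, 0.1]
gripper_width: 0.546
gripper_force: 0.0
```

```bash
python3 -c "
from h import *
togo(510.5,171,85,-37.7)"
```

```text
t 4.55 pos [512.5 172.3  90.5] yawY -37.91 zax [-0.002 -0.    -1.   ] q [ 0.19  0.69 -0.72  1.95  0.66  0.76 -1.58] F [1.  0.  0.1] M [ 0.01 -0.08  0.01] w 50.3 gf 0.0
shift [-0.07 -0.03  0.18] turn -0.04
```

Emit:
carry_out(
  increments=[
    [[0,0,0],[-0.05,-0.02,0.18],-0.1],
    [[0,0,0],[0,0,0],0.2],
    [[0,0,0],[0,0,0],0.3],
    [[0,0,0],[0,0,0],0.4],
    [[0,0,0],[0,0,0],1],
    [[0,0,0],[0,0,0],1],
    [[0,0,0],[0,0,0],1],
    [[0,0,0],[0,0,0],1],
  ],
  newtons=40,
)

```text
time_s: 5.22
tcp_pos: [511.8, 171.7, 86.1]
ee_rot: [[0.615, 0.789, 0.0], [0.789, -0.615, 0.0], [0.0, 0.0, -1.0]]
contact_force: [-1.9, 0.4, 3.2]
gripper_width: 0.346
gripper_force: 40.0
```

```bash
python3 -c "
from h import *
togo(510.5,171,85,-37.7)"
```

```text
t 5.22 pos [511.8 171.7  86.1] yawY -37.92 zax [ 0.  0. -1.] q [ 0.19  0.7  -0.72  1.95  0.67  0.75 -1.59] F [-1.9  0.4  3.2] M [0.05 0.3  0.01] w 31.9 gf 40.0
shift [-0.04 -0.02  0.04] turn -0.04
```

Emit:
carry_out(
  increments=[
    [[0,0,0],[0,0,-0.3],1],
    [[0,0,0],[0,0,-0.7],1],
    [[0,0,0],[0,0,-0.9],1],
    [[0,0,0],[0,0,-0.9],1],
    [[0,0,0],[0,0,-0.9],1],
    [[0,0,0],[0,0,-0.8],1],
    [[0,0,0],[0,0,0],1],
  ],
)

```text
time_s: 5.8
tcp_pos: [514.1, 172.8, 225.8]
ee_rot: [[0.615, 0.789, 0.008], [0.789, -0.615, 0.002], [0.006, 0.005, -1.0]]
contact_force: [1.2, 0.2, -1.2]
gripper_width: 0.346
gripper_force: 40.0
```

Emit:
carry_out(
  increments=[
    [[0,0,0],[-0.45,0.44,0],1],
    [[0,0,0],[-0.83,0.8,0],1],
    [[0,0,0],[-0.83,0.8,0],1],
    [[0,0,0],[-0.83,0.8,0],1],
    [[0,0,0],[-0.83,0.8,0],1],
    [[0,0,0],[-0.83,0.8,0],1],
    [[0,0,0],[-0.83,0.8,0],1],
    [[0,0,0],[-0.83,0.8,0],1],
    [[0,0,0],[-0.4,0.44,0],1],
    [[0,0,0],[0,0,0],1],
    [[0,0,0],[0,0,0],1],
  ],
)

```text
time_s: 6.72
tcp_pos: [541.6, -107.3, 220.0]
ee_rot: [[0.618, 0.787, -0.001], [0.787, -0.618, 0.0], [-0.001, -0.001, -1.0]]
contact_force: [0.6, -0.0, -1.8]
gripper_width: 0.349
gripper_force: 40.0
```

```bash
python3 - <<'E'
from h import *
togo(541.5,-105.5,196,-37.7)
t=bot.get_image("top")["image"];s=bot.get_image("side")["image"]
cv2.imwrite("pics/t2.png",t);cv2.imwrite("pics/s2.png",s)
o=np.hstack([cv2.resize(t[165:230,320:390],(420,390),interpolation=3),cv2.resize(s[130:208,290:350],(360,468),interpolation=3)[:390]])
o=np.zeros((560,790,3),np.uint8);o[:390,:350]=cv2.resize(t[165:230,325:383],(350,390),interpolation=3);o[:,360:]=cv2.resize(s[130:208,290:350],(430,560),interpolation=3)
cv2.imwrite("pics/p2.png",o)
E
```

```text
t 6.72 pos [ 541.6 -107.3  220. ] yawY -38.14 zax [-0.001  0.    -1.   ] q [ 0.8   0.52 -0.84  1.85  0.46  0.98 -0.91] F [ 0.6 -0.  -1.8] M [ 0.03 -0.06  0.02] w 32.1 gf 40.0
shift [ 0.04 -0.04  0.8 ] turn -0.07
```

View pics/p2.png

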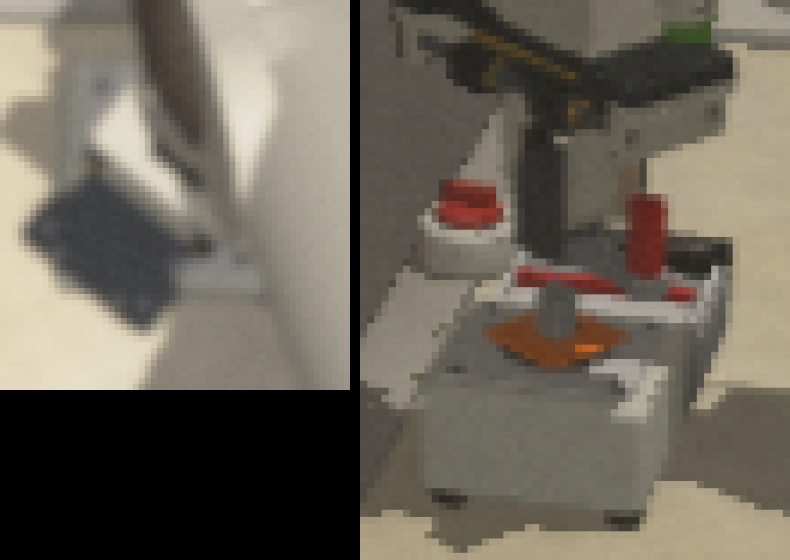

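In the side view (crop scale 7.167), the crank hangs level. The knob spans x≈627–668 with its top at y≈197 and bottom at y≈277. The bare shaft stands below, top about (557,290), shoulder centre about (557,337). I'll compare these with the predicted pixels.

```bash
python3 - <<'E'
from h import *
e=bot.get_image("side");s=bot.sense();p=s["tcp_pos"];r=s["ee_rot"]
C=lambda P:((proj(e,P)-[290,130]+.5)*7.167-.5+[360,0]).round(1)
a=-r[:,1] # crank +x
b=p-[0,0,83.1]
print("crank +x",a.round(3))
for ex in(-4,0,4):
    c=b+ex*r[:,0]
    print(ex,"knob mid,top,bot",C([c+70*a+[0,0,31],c+70*a+[0,0,51],c+70*a+[0,0,11]]).tolist())
    print("hubbot corners",C([c+16*i*a+16*j*r[:,0] for i,j in((1,1),(1,-1),(-1,-1),(-1,1))]).tolist())
for q in((541.5,-105.5),(544.5,-105.5),(541.5,-102.5)):
    print(q,"shaft top, seat",C([[*q,113],[*q,85]]).tolist())
E
```

```text
crank +x [-0.79   0.613  0.001]
-4 knob mid,top,bot [[655.3, 234.5], [656.3, 198.4], [654.4, 270.1]]
hubbot corners [[561.7, 262.9], [608.1, 246.4], [568.7, 226.6], [522.4, 242.7]]
0 knob mid,top,bot [[649.4, 236.6], [650.4, 200.4], [648.5, 272.3]]
hubbot corners [[555.9, 265.0], [602.4, 248.4], [562.9, 228.6], [516.6, 244.7]]
4 knob mid,top,bot [[643.5, 238.7], [644.4, 202.5], [642.7, 274.4]]
hubbot corners [[550.0, 267.1], [596.6, 250.5], [557.2, 230.6], [510.7, 246.8]]
(541.5, -105.5) shaft top, seat [[560.4, 287.5], [559.8, 334.7]]
(544.5, -105.5) shaft top, seat [[554.8, 286.9], [554.3, 334.2]]
(541.5, -102.5) shaft top, seat [[559.2, 289.9], [558.7, 337.2]]
```

Emit:
carry_out(
  increments=[
    [[0,0,0],[0.06,-0.03,0.4],1],
    [[0,0,0],[0,0,0.35],1],
    [[0,0,0],[0,0,0.1],1],
    [[0,0,0],[0,0,0.1],1],
    [[0,0,0],[0,0,0.1],1],
    [[0,0,0],[0,0,0],1],
    [[0,0,0],[0,0,0],1],
  ],
)

```text
time_s: 7.45
tcp_pos: [544.5, -99.9, 192.7]
ee_rot: [[0.612, 0.791, 0.003], [0.791, -0.612, 0.001], [0.003, 0.002, -1.0]]
contact_force: [-7.5, 6.2, 30.4]
gripper_width: 0.347
gripper_force: 40.0
```

```bash
python3 -c "
from h import *
togo(542,-105.2,168.1,-37.7)"
```

```text
t 7.45 pos [544.5 -99.9 192.7] yawY -37.73 zax [ 0.003  0.001 -1.   ] q [ 0.77  0.55 -0.82  1.87  0.5   0.93 -0.94] F [-7.5  6.2 30.4] M [ 0.99  1.84 -0.16] w 32.0 gf 40.0
shift [-0.19  0.04  0.82] turn -0.0
```

Contact came early, before the socket had gone over the shaft. I'll back off and see where the tool stands without load.

Emit:
carry_out(
  increments=[
    [[0,0,0],[0,0,-0.2],1],
    [[0,0,0],[0,0,-0.15],1],
    [[0,0,0],[0,0,0],1],
    [[0,0,0],[0,0,0],1],
    [[0,0,0],[0,0,0],1],
  ],
)

```text
time_s: 7.87
tcp_pos: [542.1, -103.8, 198.9]
ee_rot: [[0.615, 0.789, -0.001], [0.789, -0.615, 0.0], [-0.001, -0.001, -1.0]]
contact_force: [1.4, 0.4, -2.8]
gripper_width: 0.34
gripper_force: 40.0
```

```bash
python3 - <<'E'
from h import *
togo(542,-105.2,168.1,-37.7)
s=bot.get_image("side")["image"]
cv2.imwrite("pics/p3.png",cv2.resize(s[150:195,295:345],(650,585),interpolation=3))
E
```

```text
t 7.87 pos [ 542.1 -103.8  198.9] yawY -37.94 zax [-0.001  0.    -1.   ] q [ 0.78  0.54 -0.82  1.87  0.49  0.94 -0.93] F [ 1.4  0.4 -2.8] M [-0.07 -0.08  0.04] w 31.3 gf 40.0
shift [-0.04  0.03  1.03] turn -0.04
```

View pics/p3.png

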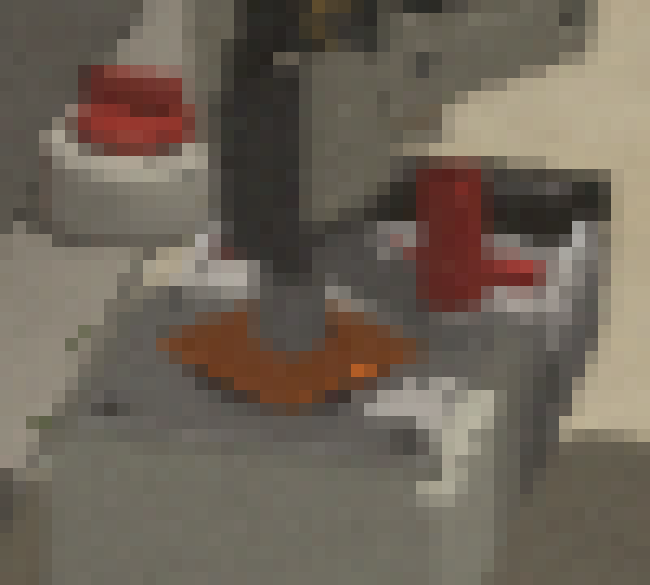

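Unloaded, the tool stands at (542.1,-103.8). Pressing had slid it about 4.6 mm along tool +x. In the crop (×13), the shoulder corners are at (160,345), (420,350) and (290,410), the shaft spans u=255–330, and the knob spans u=416–482 with top ≈165 and bottom ≈310.

```bash
python3 - <<'E'
from h import *
from scipy.optimize import least_squares as L
e=bot.get_image("side");s=bot.sense();p=s["tcp_pos"];r=s["ee_rot"]
C=lambda P:((proj(e,P)-[295,150]+.5)*13-.5)
def sq(x,y,h,a):
    c=np.cos(a),np.sin(a);u=np.array([*c,0])*h;v=np.array([-c[1],c[0],0])*h;o=np.array([x,y,85])
    return [o+u+v,o+u-v,o-u+v,o-u-v]
Q=C(sq(541.5,-105.5,28,np.radians(52.3)));print(Q.round(0).tolist())
obs=np.array([[160,345],[420,350],[290,410]],float)
idx=[np.argmin(Q[:,0]),np.argmax(Q[:,0]),np.argmax(Q[:,1])]
f=L(lambda q:(C(sq(q[0],q[1],28,q[2]))[idx]-obs).ravel(),[541.5,-105.5,.913]);print("seat fit",f.x[:2],np.degrees(f.x[2]),f.fun.round(0))
a=-r[:,1]
k=L(lambda q:(C([p-[0,0,83.1]+70*a+q[0]*r[:,0]-q[1]*r[:,1]+[0,0,51],p-[0,0,83.1]+70*a+q[0]*r[:,0]-q[1]*r[:,1]+[0,0,11]])-[[449,167],[449,305]]).ravel(),[0,0]);print("knob offset (tool x, -y)",k.x,k.fun.round(0))
E
```

```text
[[287.0, 409.0], [164.0, 342.0], [432.0, 354.0], [308.0, 289.0]]
seat fit [ 543.63866499 -104.96518049] 56.448631504740156 [-4.  1.  5. -1. -1. -1.]
knob offset (tool x, -y) [ 0.40919913 -2.9805728 ] [ 2.  5. -2. -5.]
```

```bash
python3 - <<'E'
from h import *
e=bot.get_image("side");s=bot.sense();p=s["tcp_pos"];r=s["ee_rot"]
im=cv2.resize(e["image"][145:200,290:350],(780,715//1),interpolation=3)[:590]
C=lambda P:((proj(e,P)-[290,145]+.5)*13-.5)
a=-r[:,1];b=r[:,0];o=p-[0,0,83.1]
def box(x0,x1,y0,y1,z0,z1,col):
    for z in(z0,z1):
        q=C([o+x*a+y*b+[0,0,z] for x,y in((x0,y0),(x1,y0),(x1,y1),(x0,y1))]);cv2.polylines(im,[q.astype(int)],True,col,1)
box(-16,16,-16,16,0,50,(0,255,0));box(16,70,-9,9,0,11,(255,255,0));box(60,80,-10,10,11,51,(255,0,255))
q=C([[541.5+8*i,-105.5+8*j,113] for i,j in((0,0),(1,0),(0,1))]);cv2.circle(im,tuple(q[0].astype(int)),4,(0,255,255),1)
im=np.clip(im.astype(float)*1.5,0,255).astype(np.uint8)
cv2.imwrite("pics/p4.png",im)
E
```

```text
(no output)
```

View pics/p4.png

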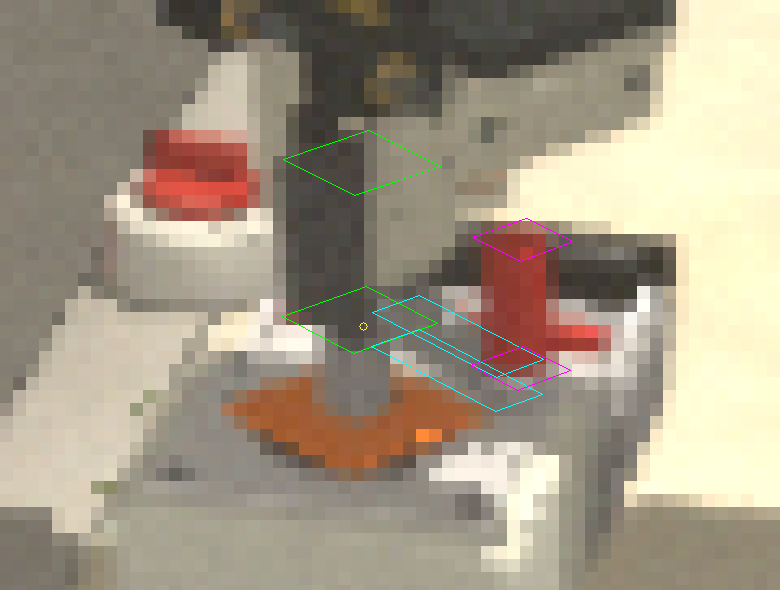

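The overlay agrees with the grasp model to about 2 mm. In this view the depth direction, world y, is the uncertain one. The contact force and the slide both pointed to +y, so I'll shift that way and try again gently.

Emit:
carry_out(
  increments=[
    [[0,0,0],[0.07,-0.06,0],1],
    [[0,0,0],[0,0,0.1],1],
    [[0,0,0],[0,0,0.1],1],
    [[0,0,0],[0,0,0.08],1],
    [[0,0,0],[0,0,0],1],
    [[0,0,0],[0,0,0],1],
    [[0,0,0],[0,0,0],1],
  ],
)

```text
time_s: 8.6
tcp_pos: [543.2, -101.9, 191.7]
ee_rot: [[0.615, 0.788, 0.002], [0.788, -0.615, -0.001], [0.0, 0.002, -1.0]]
contact_force: [2.5, -4.2, 0.6]
gripper_width: 0.346
gripper_force: 40.0
```

```bash
python3 -c "
from h import *
togo(542,-101,168.1,-37.7)"
```

```text
t 8.6 pos [ 543.2 -101.9  191.7] yawY -37.97 zax [ 0.002 -0.001 -1.   ] q [ 0.77  0.55 -0.81  1.88  0.5   0.93 -0.95] F [ 2.5 -4.2  0.6] M [-1.02 -0.69  0.01] w 31.8 gf 40.0
shift [-0.   -0.05  0.79] turn -0.05
```

Emit:
carry_out(
  increments=[
    [[0,0,0],[0,0.02,0.08],1],
    [[0,0,0],[0,0,0.08],1],
    [[0,0,0],[0,0,0.08],1],
    [[0,0,0],[0,0,0],1],
    [[0,0,0],[0,0,0],1],
  ],
)

```text
time_s: 9.02
tcp_pos: [543.9, -103.7, 185.2]
ee_rot: [[0.616, 0.788, 0.002], [0.788, -0.616, -0.004], [-0.002, 0.004, -1.0]]
contact_force: [0.9, -6.0, 5.1]
gripper_width: 0.348
gripper_force: 40.0
```

```bash
python3 -c "
from h import *
togo(542,-101,168.1,-37.7)"
```

```text
t 9.02 pos [ 543.9 -103.7  185.2] yawY -38.02 zax [ 0.002 -0.004 -1.   ] q [ 0.76  0.56 -0.81  1.88  0.51  0.92 -0.95] F [ 0.9 -6.   5.1] M [-1.78 -0.43  0.05] w 32.0 gf 40.0
shift [ 0.03 -0.11  0.57] turn -0.05
```

The underside is now past the taper, so the socket is on the shaft. I'll ease the side load and go down to the shoulder.

Emit:
carry_out(
  increments=[
    [[0,0,0],[-0.04,0.03,0.08],1],
    [[0,0,0],[0,0,0.12],1],
    [[0,0,0],[0,0,0.12],1],
    [[0,0,0],[0,0,0.12],1],
    [[0,0,0],[0,0,0.1],1],
    [[0,0,0],[0,0,0.04],1],
    [[0,0,0],[0,0,0],1],
    [[0,0,0],[0,0,0],1],
  ],
)

```text
time_s: 9.68
tcp_pos: [543.2, -105.2, 167.7]
ee_rot: [[0.616, 0.788, 0.0], [0.788, -0.616, -0.004], [-0.003, 0.003, -1.0]]
contact_force: [-2.1, -7.9, 9.7]
gripper_width: 0.347
gripper_force: 40.0
```

```bash
python3 -c "
from h import *
togo(542,-101,168.1,-37.7)"
```

```text
t 9.68 pos [ 543.2 -105.2  167.7] yawY -38.04 zax [ 0.    -0.004 -1.   ] q [ 0.75  0.59 -0.79  1.89  0.54  0.89 -0.97] F [-2.1 -7.9  9.7] M [-1.72  0.19  0.12] w 31.9 gf 40.0
shift [ 0.09 -0.12 -0.01] turn -0.06
```

Fully seated: the underside is at about 84.6 mm, against 85 expected. Starting to wind.

Emit:
carry_out(
  increments=[
    [[0,0,0.5],[-0.04,0.03,0],1],
    [[0,0,0.8],[0,0,0],1],
    [[0,0,0.8],[0,0,0],1],
    [[0,0,0.8],[0,0,0],1],
    [[0,0,0.8],[0,0,0],1],
    [[0,0,0.8],[0,0,0],1],
    [[0,0,0.5],[0,0,0],1],
    [[0,0,0],[0,0,0],1],
  ],
  newtons=50,
)

```text
time_s: 10.35
tcp_pos: [544.0, -106.0, 167.7]
ee_rot: [[0.928, 0.372, 0.002], [0.372, -0.928, -0.003], [0.001, 0.003, -1.0]]
contact_force: [2.1, -6.2, 6.3]
gripper_width: 0.346
gripper_force: 50.0
```

```bash
python3 -c "
from h import *
togo(543,-105,168.1,-37.7)"
```

```text
t 10.35 pos [ 544.  -106.   167.7] yawY -68.17 zax [ 0.002 -0.003 -1.   ] q [ 0.66  0.55 -0.67  1.89  0.44  0.85 -1.42] F [ 2.1 -6.2  6.3] M [-1.55 -0.42  0.01] w 31.9 gf 50.0
shift [-0.02 -0.04 -0.01] turn -5.08
```

Winding works, with a 30° turn at 0.1–0.2 N m, but the last joint runs towards its negative limit. I'll regrip once by opening a little, turning the tool back 90° in place and closing on the other hub faces.

Emit:
carry_out(
  increments=[
    [[0,0,0],[0,0.03,-0.03],-0.3],
    [[0,0,0],[0,0,0],-0.3],
    [[0,0,0],[0,0,0],-0.3],
    [[0,0,0],[0,0,0],-0.3],
  ],
)

```text
time_s: 10.68
tcp_pos: [542.6, -104.0, 167.1]
ee_rot: [[0.926, 0.377, -0.001], [0.377, -0.926, 0.001], [-0.001, -0.002, -1.0]]
contact_force: [0.7, 0.0, -0.5]
gripper_width: 0.587
gripper_force: 0.0
```

```bash
python3 -c "
from h import *
togo(544,-106,168.1,21.8)"
```

```text
t 10.68 pos [ 542.6 -104.   167.1] yawY -67.87 zax [-0.001  0.001 -1.   ] q [ 0.67  0.55 -0.67  1.89  0.44  0.86 -1.41] F [ 0.7  0.  -0.5] M [-0.    0.02 -0.04] w 54.0 gf 0.0
shift [ 0.02  0.08 -0.03] turn -14.95
```

Emit:
carry_out(
  increments=[
    [[0,0,-0.5],[0,0.07,-0.05],-0.3],
    [[0,0,-1],[0,0,0],-0.3],
    [[0,0,-1],[0,0,0],-0.3],
    [[0,0,-1],[0,0,0],-0.3],
    [[0,0,-1],[0,0,0],-0.3],
    [[0,0,-1],[0,0,0],-0.3],
    [[0,0,-1],[0,0,0],-0.3],
    [[0,0,-1],[0,0,0],-0.3],
    [[0,0,-1],[0,0,0],-0.3],
    [[0,0,-1],[0,0,0],-0.3],
    [[0,0,-1],[0,0,0],-0.3],
    [[0,0,-1],[0,0,0],-0.3],
  ],
)

```text
time_s: 11.68
tcp_pos: [543.6, -106.3, 168.9]
ee_rot: [[-0.024, 1.0, -0.001], [1.0, 0.024, 0.001], [0.001, -0.001, -1.0]]
contact_force: [0.4, 0.5, 0.8]
gripper_width: 0.648
gripper_force: 0.0
```

Emit:
carry_out(
  increments=[
    [[0,0,-1],[0,0,0],-0.3],
    [[0,0,-1],[0,0,0],-0.3],
    [[0,0,-1],[0,0,0],-0.3],
    [[0,0,-0.45],[0,0,0],-0.3],
    [[0,0,0],[0,0,0],-0.3],
    [[0,0,0],[0,0,0],-0.3],
  ],
)

```text
time_s: 12.18
tcp_pos: [543.8, -106.6, 168.9]
ee_rot: [[-0.369, 0.929, -0.001], [0.929, 0.37, 0.001], [0.001, -0.0, -1.0]]
contact_force: [-0.3, -0.7, -0.8]
gripper_width: 0.651
gripper_force: 0.0
```

```bash
python3 -c "
from h import *
togo(543.5,-106,168.1,21.8)"
```

```text
t 12.18 pos [ 543.8 -106.6  168.9] yawY 21.68 zax [-0.001  0.001 -1.   ] q [ 0.9   0.7  -1.02  1.88  0.71  0.98 -0.06] F [-0.3 -0.7 -0.8] M [-0.   -0.18 -0.04] w 59.9 gf 0.0
shift [ 0.02 -0.    0.03] turn -0.02
```

Emit:
carry_out(
  increments=[
    [[0,0,0],[0,0,0],0.3],
    [[0,0,0],[0,0,0],1],
    [[0,0,0],[0,0,0],1],
    [[0,0,0],[0,0,0],1],
    [[0,0,0],[0,0,0],1],
    [[0,0,0],[0,0,0],1],
  ],
  newtons=50,
)

```text
time_s: 12.68
tcp_pos: [543.6, -107.2, 169.3]
ee_rot: [[-0.371, 0.929, -0.001], [0.929, 0.371, -0.001], [-0.0, -0.001, -1.0]]
contact_force: [-2.1, -1.2, 4.1]
gripper_width: 0.348
gripper_force: 49.4
```

Emit:
carry_out(
  increments=[
    [[0,0,0.5],[0,0,0],1],
    [[0,0,0.8],[0,0,0],1],
    [[0,0,0.8],[0,0,0],1],
    [[0,0,0.8],[0,0,0],1],
    [[0,0,0.8],[0,0,0],1],
    [[0,0,0.8],[0,0,0],1],
    [[0,0,0.8],[0,0,0],1],
    [[0,0,0.8],[0,0,0],1],
    [[0,0,0.8],[0,0,0],1],
    [[0,0,0.6],[0,0,0],1],
    [[0,0,0.5],[0,0,0],1],
    [[0,0,0],[0,0,0],1],
  ],
)

```text
time_s: 13.68
tcp_pos: [542.9, -107.6, 169.3]
ee_rot: [[0.444, 0.896, -0.002], [0.896, -0.444, -0.002], [-0.003, -0.001, -1.0]]
contact_force: [-5.4, -1.8, 6.0]
gripper_width: 0.349
gripper_force: 49.4
```

```bash
python3 -c "
from h import *
togo(543.5,-106,168.1,21.8)"
```

```text
t 13.68 pos [ 542.9 -107.6  169.3] yawY -26.38 zax [-0.002 -0.002 -1.   ] q [ 0.79  0.6  -0.84  1.88  0.57  0.91 -0.78] F [-5.4 -1.8  6. ] M [-0.38  1.05 -0.02] w 32.1 gf 49.4
shift [ 0.06 -0.01  0.04] turn -8.03
```

Emit:
carry_out(
  increments=[
    [[0,0,0.5],[-0.02,-0.03,0],1],
    [[0,0,0.8],[0,0,0],1],
    [[0,0,0.8],[0,0,0],1],
    [[0,0,0.8],[0,0,0],1],
    [[0,0,0.8],[0,0,0],1],
    [[0,0,0.8],[0,0,0],1],
    [[0,0,0.8],[0,0,0],1],
    [[0,0,0.8],[0,0,0],1],
    [[0,0,0.8],[0,0,0],1],
    [[0,0,0.8],[0,0,0],1],
    [[0,0,0.8],[0,0,0],1],
    [[0,0,0.5],[0,0,0],1],
  ],
)

```text
time_s: 14.68
tcp_pos: [542.6, -107.7, 169.2]
ee_rot: [[0.986, 0.167, -0.001], [0.167, -0.986, -0.001], [-0.001, 0.001, -1.0]]
contact_force: [-1.5, -2.1, 2.9]
gripper_width: 0.347
gripper_force: 49.5
```

Emit:
carry_out(
  increments=[
    [[0,0,0.4],[0,0,0],1],
    [[0,0,0.4],[0,0,0],1],
    [[0,0,0.3],[0,0,0],1],
    [[0,0,0.3],[0,0,0],1],
  ],
)

```text
time_s: 15.02
tcp_pos: [542.6, -107.7, 169.3]
ee_rot: [[1.0, 0.024, -0.001], [0.024, -1.0, -0.001], [-0.001, 0.001, -1.0]]
contact_force: [-3.4, -2.0, 4.2]
gripper_width: 0.35
gripper_force: 49.5
```

```bash
python3 -c "
from h import *
togo(543.5,-106,168.1,-96)"
```

```text
t 15.02 pos [ 542.6 -107.7  169.3] yawY -88.65 zax [-0.001 -0.001 -1.   ] q [ 0.61  0.52 -0.59  1.89  0.38  0.84 -1.72] F [-3.4 -2.   4.2] M [-0.36  0.61  0.12] w 32.2 gf 49.5
shift [ 0.03 -0.06  0.04] turn 1.22
```

Emit:
carry_out(
  increments=[
    [[0,0,0.3],[0,0,0],1],
    [[0,0,0.3],[0,0,0],1],
    [[0,0,0.3],[0,0,0],1],
  ],
)

```text
time_s: 15.27
tcp_pos: [542.6, -107.7, 169.3]
ee_rot: [[0.998, -0.071, -0.001], [-0.071, -0.998, -0.001], [-0.001, 0.001, -1.0]]
contact_force: [-2.6, -1.9, 2.9]
gripper_width: 0.346
gripper_force: 49.5
```

```bash
python3 -c "
from h import *
togo(543.5,-106,168.1,-96)"
```

```text
t 15.27 pos [ 542.6 -107.7  169.3] yawY -94.05 zax [-0.001 -0.001 -1.   ] q [ 0.59  0.52 -0.56  1.89  0.37  0.84 -1.8 ] F [-2.6 -1.9  2.9] M [-0.31  0.6   0.17] w 31.8 gf 49.5
shift [ 0.03 -0.06  0.04] turn 0.33
```

Emit:
carry_out(
  increments=[
    [[0,0,0.3],[0,0,0],1],
    [[0,0,0.2],[0,0,0],1],
  ],
)

```text
time_s: 15.43
tcp_pos: [542.7, -107.7, 169.3]
ee_rot: [[0.992, -0.123, -0.001], [-0.123, -0.992, -0.001], [-0.001, 0.001, -1.0]]
contact_force: [-2.0, -2.4, 2.9]
gripper_width: 0.345
gripper_force: 49.5
```

```bash
python3 - <<'E'
from h import *
togo(543.5,-106,168.1,-96)
t=bot.get_image("top")["image"];s=bot.get_image("side")["image"]
o=np.hstack([cv2.resize(t[170:220,325:415],(450,250),interpolation=3),cv2.resize(s[150:200,290:350],(300,250),interpolation=3)])
cv2.imwrite("pics/p5.png",o)
E
```

```text
t 15.43 pos [ 542.7 -107.7  169.3] yawY -97.06 zax [-0.001 -0.001 -1.   ] q [ 0.58  0.51 -0.55  1.89  0.36  0.83 -1.85] F [-2.  -2.4  2.9] M [-0.45  0.72  0.15] w 31.7 gf 49.5
shift [ 0.02 -0.06  0.04] turn -0.18
```

View pics/p5.png

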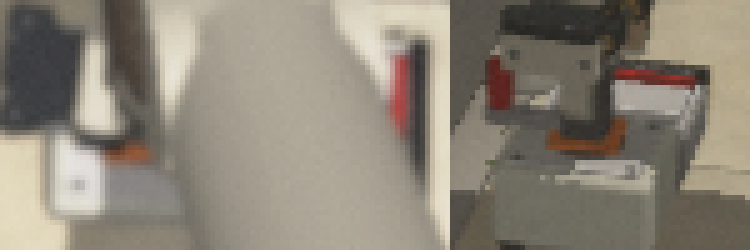

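The red edge, at (402,95), is very near the black guard at (415,100), so only a few mm remain. I'll keep winding in small steps until the moment rises.

Emit:
carry_out(
  increments=[
    [[0,0,0.3],[0,0,0],1],
    [[0,0,0.3],[0,0,0],1],
  ],
)

```text
time_s: 15.7
tcp_pos: [542.7, -107.7, 169.3]
ee_rot: [[0.983, -0.185, -0.001], [-0.185, -0.983, -0.001], [-0.001, 0.001, -1.0]]
contact_force: [-3.9, -3.0, 4.1]
gripper_width: 0.345
gripper_force: 49.5
```

```bash
python3 -c "
from h import *
togo(543.5,-106,168.1,-105)"
```

```text
t 15.7 pos [ 542.7 -107.7  169.3] yawY -100.65 zax [-0.001 -0.001 -1.   ] q [ 0.57  0.51 -0.54  1.89  0.35  0.83 -1.9 ] F [-3.9 -3.   4.1] M [-0.51  0.79  0.16] w 31.8 gf 49.5
shift [ 0.02 -0.06  0.04] turn 0.73
```

Emit:
carry_out(
  increments=[
    [[0,0,0.3],[0,0,0],1],
    [[0,0,0.3],[0,0,0],1],
  ],
)

```text
time_s: 15.87
tcp_pos: [542.7, -107.7, 169.3]
ee_rot: [[0.969, -0.246, -0.001], [-0.246, -0.969, -0.001], [-0.0, 0.001, -1.0]]
contact_force: [-4.0, -2.3, 3.1]
gripper_width: 0.345
gripper_force: 49.5
```

```bash
python3 -c "
from h import *
togo(543.5,-106,168.1,-105)"
```

```text
t 15.87 pos [ 542.7 -107.7  169.3] yawY -104.25 zax [-0.001 -0.001 -1.   ] q [ 0.56  0.51 -0.52  1.89  0.34  0.83 -1.96] F [-4.  -2.3  3.1] M [-0.59  0.74  0.13] w 31.8 gf 49.5
shift [ 0.01 -0.06  0.04] turn 0.12
```

Emit:
carry_out(
  increments=[
    [[0,0,0.3],[0,0,0],1],
    [[0,0,0.3],[0,0,0],1],
  ],
)

```text
time_s: 16.03
tcp_pos: [542.6, -107.6, 169.3]
ee_rot: [[0.952, -0.306, -0.001], [-0.306, -0.952, -0.001], [-0.0, 0.001, -1.0]]
contact_force: [-4.0, -3.2, 4.2]
gripper_width: 0.348
gripper_force: 49.9
```

```bash
python3 -c "
from h import *
st()"
```

```text
t 16.03 pos [ 542.6 -107.6  169.3] yawY -107.8 zax [-0.001 -0.001 -1.   ] q [ 0.55  0.5  -0.51  1.89  0.33  0.83 -2.01] F [-4.  -3.2  4.2] M [-0.62  0.82  0.63] w 32.0 gf 49.9
```

Emit:
carry_out(
  increments=[
    [[0,0,0.3],[0,0,0],1],
    [[0,0,0.3],[0,0,0],1],
  ],
)

```text
time_s: 16.2
tcp_pos: [542.7, -107.6, 169.3]
ee_rot: [[0.932, -0.363, -0.001], [-0.363, -0.932, -0.002], [-0.0, 0.002, -1.0]]
contact_force: [-4.1, -2.4, 3.3]
gripper_width: 0.354
gripper_force: 51.0
```

```bash
python3 -c "
from h import *
st()"
```

```text
t 16.2 pos [ 542.7 -107.6  169.3] yawY -111.27 zax [-0.001 -0.002 -1.   ] q [ 0.54  0.5  -0.49  1.89  0.32  0.82 -2.07] F [-4.1 -2.4  3.3] M [-0.7   0.82  1.34] w 32.6 gf 51.0
```

The moment jumped to 1.3 N m, so the plate is at the stop. I'll back off to the middle of the play and lift straight up.

Emit:
carry_out(
  increments=[
    [[0,0,-0.4],[0,0,0],1],
    [[0,0,-0.4],[0,0,0],1],
    [[0,0,-0.3],[0,0,0],1],
    [[0,0,0],[0,0,0],1],
  ],
)

```text
time_s: 16.53
tcp_pos: [542.7, -107.6, 169.2]
ee_rot: [[0.967, -0.254, -0.001], [-0.254, -0.967, -0.001], [-0.001, 0.001, -1.0]]
contact_force: [-4.2, -2.8, 5.0]
gripper_width: 0.352
gripper_force: 49.5
```

```bash
python3 -c "
from h import *
st()"
```

```text
t 16.53 pos [ 542.7 -107.6  169.2] yawY -104.73 zax [-0.001 -0.001 -1.   ] q [ 0.56  0.51 -0.52  1.89  0.34  0.83 -1.96] F [-4.2 -2.8  5. ] M [-0.57  0.83  0.08] w 32.3 gf 49.5
```

Emit:
carry_out(
  increments=[
    [[0,0,0],[0,0,-0.1],1],
    [[0,0,0],[0,0,-0.15],1],
    [[0,0,0],[0,0,-0.15],1],
    [[0,0,0],[0,0,-0.15],1],
  ],
)

```text
time_s: 16.87
tcp_pos: [542.6, -107.5, 185.7]
ee_rot: [[0.967, -0.256, -0.001], [-0.256, -0.967, -0.0], [-0.001, 0.0, -1.0]]
contact_force: [-1.0, -3.9, -5.0]
gripper_width: 0.347
gripper_force: 49.5
```

```bash
python3 -c "
from h import *
st()"
```

```text
t 16.87 pos [ 542.6 -107.5  185.7] yawY -104.86 zax [-0.001 -0.    -1.   ] q [ 0.57  0.48 -0.53  1.88  0.32  0.86 -1.95] F [-1.  -3.9 -5. ] M [-0.88  0.31  0.02] w 31.9 gf 49.5
```

Emit:
carry_out(
  increments=[
    [[0,0,0],[0,0,-0.3],1],
    [[0,0,0],[0,0,-0.6],1],
    [[0,0,0],[0,0,-0.5],1],
    [[0,0,0],[0,0,-0.2],1],
  ],
)

```text
time_s: 17.2
tcp_pos: [544.9, -105.6, 236.9]
ee_rot: [[0.967, -0.255, 0.005], [-0.255, -0.967, 0.001], [0.005, -0.002, -1.0]]
contact_force: [1.0, -0.0, -1.2]
gripper_width: 0.35
gripper_force: 49.4
```

Emit:
carry_out(
  increments=[
    [[0,0,0],[-0.2,-0.41,0],1],
    [[0,0,0],[-0.39,-0.82,0],1],
    [[0,0,0],[-0.39,-0.82,0],1],
    [[0,0,0],[-0.39,-0.82,0],1],
    [[0,0,0],[-0.39,-0.82,0],1],
    [[0,0,0],[-0.39,-0.82,0],1],
    [[0,0,0],[-0.39,-0.82,0],1],
    [[0,0,0],[-0.39,-0.82,0],1],
    [[0,0,0],[-0.39,-0.82,0],1],
    [[0,0,0],[-0.39,-0.82,0],1],
    [[0,0,0],[-0.39,-0.82,0],1],
    [[0,0,0],[-0.18,-0.35,0],1],
  ],
)

```text
time_s: 18.2
tcp_pos: [485.0, 191.5, 233.6]
ee_rot: [[0.968, -0.25, -0.001], [-0.25, -0.968, 0.003], [-0.002, -0.003, -1.0]]
contact_force: [0.2, 1.2, -2.2]
gripper_width: 0.346
gripper_force: 49.4
```

Emit:
carry_out(
  increments=[
    [[0,0,0],[0,0,0.5],1],
    [[0,0,0],[0,0,0.9],1],
    [[0,0,0],[0,0,0.9],1],
    [[0,0,0],[0,0,0.9],1],
    [[0,0,0],[0,0,0.6],1],
    [[0,0,0],[0,0,0],1],
    [[0,0,0],[0,0,0],1],
  ],
)

```text
time_s: 18.78
tcp_pos: [485.9, 186.7, 118.9]
ee_rot: [[0.967, -0.254, -0.003], [-0.254, -0.967, -0.0], [-0.003, 0.001, -1.0]]
contact_force: [-0.0, 0.4, -2.0]
gripper_width: 0.347
gripper_force: 49.4
```

```bash
python3 - <<'E'
from h import *
togo(488,185,87.2,-104.9)
t=bot.get_image("top")["image"];s=bot.get_image("side")["image"]
o=np.hstack([cv2.resize(t[165:240,230:415],(500,203),interpolation=3),cv2.resize(s[205:255,265:340],(300,203),interpolation=3)])
cv2.imwrite("pics/p6.png",o)
E
```

```text
t 18.78 pos [485.9 186.7 118.9] yawY -104.73 zax [-0.003 -0.    -1.   ] q [-0.05  0.53 -0.45  1.99  0.35  0.69 -2.55] F [-0.   0.4 -2. ] M [ 0.03 -0.01 -0.02] w 32.0 gf 49.4
shift [0.09 0.04 1.05] turn 0.03
```

View pics/p6.png

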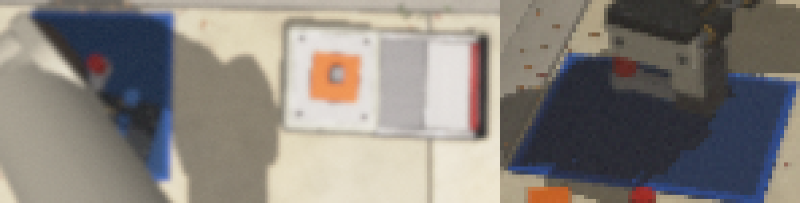

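The plate is closed, with the red edge on the guard at (475,85). The knob is over the mat. The last joint is near its limit (−2.55), so I'll turn back 30° and then set the crank down gently.

Emit:
carry_out(
  increments=[
    [[0,0,-0.6],[0,0,0],1],
    [[0,0,-1],[0,0,0],1],
    [[0,0,-1],[0,0,0],1],
    [[0,0,-1],[0,0,0],1],
    [[0,0,-1],[0,0,0],1],
    [[0,0,-0.4],[0,0,0],1],
    [[0,0,0],[0,0,0.4],1],
    [[0,0,0],[0,0,0.3],1],
    [[0,0,0],[0,0,0.15],1],
    [[0,0,0],[0,0,0],1],
    [[0,0,0],[0,0,0],1],
  ],
)

```text
time_s: 19.8
tcp_pos: [487.3, 185.6, 93.7]
ee_rot: [[0.965, 0.261, -0.001], [0.261, -0.965, -0.0], [-0.001, 0.0, -1.0]]
contact_force: [0.3, 0.9, -2.2]
gripper_width: 0.344
gripper_force: 49.4
```

```bash
python3 -c "
from h import *
togo(488,182,87.2,-74.9)"
```

```text
t 19.8 pos [487.3 185.6  93.7] yawY -74.85 zax [-0.001 -0.    -1.   ] q [ 0.02  0.6  -0.55  2.    0.49  0.67 -2.14] F [ 0.3  0.9 -2.2] M [-0.06  0.03  0.01] w 31.7 gf 49.4
shift [-0.01  0.12  0.22] turn 0.01
```

Emit:
carry_out(
  increments=[
    [[0,0,0],[0,0,0.08],1],
    [[0,0,0],[0,0,0.06],1],
    [[0,0,0],[0,0,0.04],1],
    [[0,0,0],[0,0,0.03],1],
    [[0,0,0],[0,0,0.01],1],
    [[0,0,0],[0,0,0],1],
  ],
)

```text
time_s: 20.3
tcp_pos: [487.7, 185.6, 87.6]
ee_rot: [[0.965, 0.262, -0.0], [0.262, -0.965, -0.0], [-0.0, 0.0, -1.0]]
contact_force: [0.1, 1.3, -2.2]
gripper_width: 0.348
gripper_force: 49.4
```

```bash
python3 -c "
from h import *
st()"
```

```text
t 20.3 pos [487.7 185.6  87.6] yawY -74.83 zax [-0. -0. -1.] q [ 0.02  0.61 -0.54  2.    0.5   0.66 -2.15] F [ 0.1  1.3 -2.2] M [-0.06  0.08 -0.02] w 32.0 gf 49.4
```

Emit:
carry_out(
  increments=[
    [[0,0,0],[0,0,0.03],1],
    [[0,0,0],[0,0,0],1],
  ],
)

```text
time_s: 20.47
tcp_pos: [487.8, 185.7, 87.2]
ee_rot: [[0.965, 0.262, 0.0], [0.262, -0.965, -0.0], [0.0, 0.0, -1.0]]
contact_force: [-1.7, 0.2, 4.0]
gripper_width: 0.348
gripper_force: 49.4
```

```bash
python3 -c "
from h import *
st()"
```

```text
t 20.47 pos [487.8 185.7  87.2] yawY -74.83 zax [ 0. -0. -1.] q [ 0.02  0.61 -0.54  2.    0.5   0.66 -2.15] F [-1.7  0.2  4. ] M [-0.2   0.34  0.03] w 32.0 gf 49.4
```

Emit:
carry_out(
  increments=[
    [[0,0,0],[0,0,0.03],1],
    [[0,0,0],[0,0,0],1],
  ],
)

```text
time_s: 20.63
tcp_pos: [487.8, 185.7, 87.2]
ee_rot: [[0.965, 0.262, 0.001], [0.262, -0.965, -0.001], [0.0, 0.001, -1.0]]
contact_force: [-4.3, -2.9, 13.4]
gripper_width: 0.35
gripper_force: 49.4
```

```bash
python3 -c "
from h import *
st()"
```

```text
t 20.63 pos [487.8 185.7  87.2] yawY -74.82 zax [ 0.001 -0.001 -1.   ] q [ 0.02  0.61 -0.54  2.    0.5   0.66 -2.15] F [-4.3 -2.9 13.4] M [-0.44  0.94 -0.01] w 32.2 gf 49.4
```

It's resting on the mat. I'll release, rise straight up and move clear.

Emit:
carry_out(
  increments=[
    [[0,0,0],[0,0,-0.04],1],
    [[0,0,0],[0,0,0],0.2],
    [[0,0,0],[0,0,0],0],
    [[0,0,0],[0,0,0],-0.3],
    [[0,0,0],[0,0,0],-0.3],
    [[0,0,0],[0,0,0],-0.3],
    [[0,0,0],[0,0,-0.3],-0.3],
    [[0,0,0],[0,0,-0.6],-0.3],
    [[0,0,0],[0,0,-1],-0.3],
    [[0,0,0],[0,0,-1],-0.3],
    [[0,0,0],[0,0,-1],-0.3],
    [[0,0,0],[0,0,-1],-0.3],
  ],
)

```text
time_s: 21.63
tcp_pos: [487.3, 185.7, 235.9]
ee_rot: [[0.965, 0.262, -0.0], [0.262, -0.965, 0.0], [-0.0, -0.0, -1.0]]
contact_force: [1.9, -1.0, 0.1]
gripper_width: 0.65
gripper_force: 0.0
```

Emit:
carry_out(
  increments=[
    [[0,0,0],[0.27,0.9,-0.3],-0.3],
    [[0,0,0],[0,1,-0.3],-0.3],
    [[0,0,0],[0,1,0],-0.3],
    [[0,0,0],[0,1,0],-0.3],
    [[0,0,0],[0,1,0],-0.3],
    [[0,0,0],[0,1,0],-0.3],
    [[0,0,0],[0,1,0],-0.3],
    [[0,0,0],[0,0.5,0],-0.3],
    [[0,0,0],[0,0,0],-0.3],
    [[0,0,0],[0,0,0],-0.3],
  ],
)

```text
time_s: 22.47
tcp_pos: [553.5, -27.3, 252.3]
ee_rot: [[0.966, 0.26, -0.0], [0.26, -0.966, 0.0], [0.0, -0.0, -1.0]]
contact_force: [-0.2, 0.4, -0.3]
gripper_width: 0.65
gripper_force: 0.0
```

```bash
python3 - <<'E'
from h import *
st()
t=bot.get_image("top")["image"];s=bot.get_image("side")["image"]
o=np.zeros((560,780,3),np.uint8);o[:308]=cv2.resize(t[165:240,230:420],(780,308),interpolation=3);o[310:560,:300]=cv2.resize(s[205:255,275:335],(300,250),interpolation=3);o[310:560,310:700]=cv2.resize(s[140:210,265:374],(390,250),interpolation=3)
cv2.imwrite("pics/p7.png",o)
E
```

```text
t 22.47 pos [553.5 -27.3 252.3] yawY -74.96 zax [-0.  0. -1.] q [ 0.49  0.41 -0.62  1.83  0.28  0.99 -1.54] F [-0.2  0.4 -0.3] M [0.14 0.01 0.  ] w 59.8 gf 0.0
```

View pics/p7.png

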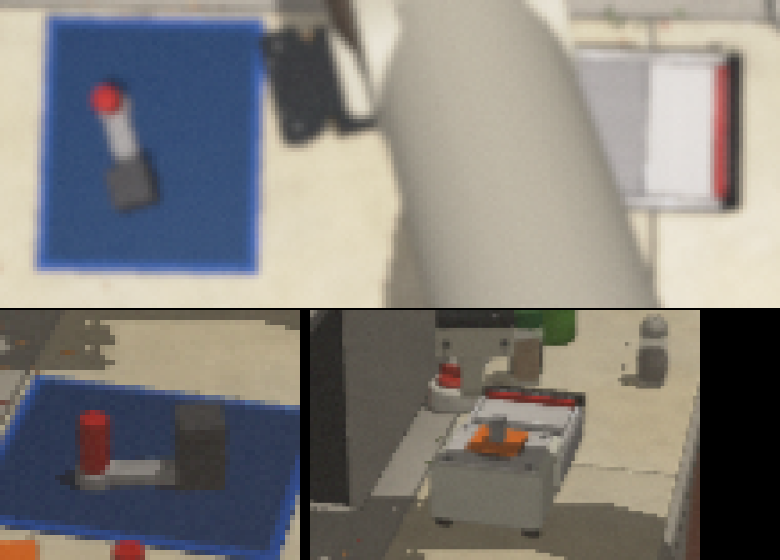

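The crank lies flat on the mat, hub at (132,185) and knob at (107,98), both well inside the edges. The red edge, at (722,130), sits against the guard, and the robot is clear of everything.

```bash
python3 -c "
from rig import bot
print(bot.close_job())"
```

```text
the job is handed in; nothing more can be done
None
```

The slicer is closed: I wound the gauge plate to its stop against the knife guard with the crank, then laid the crank flat on the blue mat, and handed the job in at about 22.5 s.

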